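# Turn and hold the sprung lock of a strongbox

## Robot

A 6-joint arm with a two-finger parallel gripper is mounted at the origin on the work surface; the furniture and walls round the work are solid. World frame = base frame: x ahead of the robot, y to its left, z up, the work surface at z = 0. Lengths are in m, angles in rad, forces in N, time in s.
With the tool pointing down it reaches from about 0.35 to 0.975 m from the base axis. Payload 4.9 kg.
Tool frame: the origin (TCP) lies at the very end of the fingers, on their centre line; the grasp point (between the pads) lies 19 mm behind it (manip.grasp_offset is the distance from the TCP to the grasp point, in m); z points along the fingers, y is the line along which they close (so a half turn about z gives the same grasp; the last joint's range is limited). The gripper opens to 85 mm and grips with 20 to 120 N. Pads are 22 mm wide; open, the fingers measure 114 mm over their backs; the gripper's body (76 mm by 85 mm) begins 54 mm behind the grasp point. The pads swing forward as they close: fully open they stand 13 mm farther back than shut.
Start: joints at [-1.397, 0.053, 1.613, -0, 1.476, -0.119], TCP at [0.18, -0.598, 0.231] pointing down, gripper open.
Joint ranges: [-3.01, 3.01], [-1.01, 2.22], [0.06, 2.58], [-1.02, 4.17], [0.09, 2.62], [-3.14, 3.14]. Speed limits (rad/s): [2.57, 2.57, 3.14, 3.14, 3.14, 3.14].

## Interface

Orientations are given as a unit quaternion [w, x, y, z].
In Python, from plant import manip, eyes, job_done, models gives the robot as it stands.
- The arm moves only by the tool servo_tool, never from a script. Its argument "motion" is one flat list of numbers, 5 for each row, row after row: the opening, from -1 (shut) to 1 (fully open), then the shift along the tool's x, y, z normalised to -1 to 1, where 1 is 120 mm, then the turn about the tool's z normalised to -1 to 1, where 1 is 45 degrees. A call has 1 to 5 rows; each row is the pose to reach, as a shift and turn from the pose commanded when the call began, along the tool's axes at that moment; what a row does not reach only later rows make up. A row lasts 1/8 s, in which the tool goes at most 62.5 mm and 10.7 degrees, less where a joint would pass 70% of its speed; a pose out of reach is approached as far as the arm can. A call with a number of a shift or a turn outside -1 to 1 is refused whole. A call with a gripper value outside its range is refused whole. The fingers move at their own pace and stop on an object; the grip force is fixed at half the most. Time passes only in rows, so rows that repeat a pose let the fingers close. It gives the time, the measured TCP pose, the force, the opening and the grip force at its end, in the units of the state.
- manip.state(): the state, without advancing time (a new reading comes with each control period).
- eyes.grab_frame(name): name is "side" or "top"; returns (picture, depth): 480x640x3 uint8, red, green, blue; 480x640 float32, m along the optical axis (not along the pixel's ray), 0 where there is no reading.
- eyes.camera_params(name): a dict with "fov_y" (degrees; the focal length in pixels is half the picture's height over the tangent of half this angle, whatever the lens; pixels are square), "cx", "cy" (the principal point, pixels), "pose" (4x4, takes a point from camera to world coordinates). Camera axes: x right, y up, looking along -z (the intrinsics and any distortion apply to the point x, -y, -z); pixel columns grow to the right and rows downward; lengths in m; the calibration is good to about 2 mm. A picture is of the moment at which its call begins. camera_params takes no time and is no camera call.
- job_done(): hands the job in; it is judged then, once.
Trained networks look in the newest picture that a camera, given by its name, has taken for a name from the list of things; names that differ only in an ending like _2 or _b are one class to them, and where a whole thing is asked for, a point or a joint stands for the part that bears it (a point fixed in the world has none). Each returns a list of dicts, best first, with "p" (0 to 1); they miss things now and then, are a little off and sometimes report something else, mostly with a low value. They report only what shows in the picture. A call takes as long as a camera call.
- models.regions_of(camera, label): "mask" (480x640 bool, what is visible of it) and "pixel" ([column, row] in pixels, amid what is visible of it).
The state is a dict: "time": time; "joint_pos": joint angles; "joint_vel": joint speeds; "joint_efforts": joint torques, N m; "tool_pos": TCP position; "tool_rot": TCP orientation; "contact_force": force on the tool from outside, world axes, zero at the start; "ft_torque": the same for the moment, N m; "gripper_width": opening from 0.0 (shut) to 1.0 (fully open); "grasp_force": force on a finger pad.
Only numpy, scipy, OpenCV 4.12 (cv2) and the standard library are available. Lean on these libraries where they do the work, as an engineer would, in place of code of your own. Each camera call takes 0.05 s, during which the arm holds its last target. There are 200 camera calls.

## Task

The green strongbox on the bench is shut by a sprung lock. Take the red-headed key from the wooden key stand, push it straight down into the lock on the box until it is fully home, wiggling it a little to get it past the sticky pins, then turn it clockwise (seen from above) a quarter turn as far as it goes, and finish while still holding it turned, so that the bolt stays drawn back: do not let go. Leave the blue-headed key in the stand and do not disturb the jar, the tape measure or the box of screws.

Things in the scene. Friction and masses are not known exactly. Their poses are not given: they have to be found in the camera images.
- key_red_head (a point): Centre of the head of the red-headed key, a loose 40 g key standing upright, blade down, in one of the two holes of the wooden stand. Head: red, flat faces, 30 mm wide along the key's x, 10 mm thick along y, 40 mm high; grip it across y. z up. The key's tip lies 50 mm below this point. The key looks and works the same after half a turn about z.
- key_red_tip (a point): Middle of the lowest end of the red-headed key; same axes. Upward from it: a flat steel bit 20 mm along x, 6 mm along y, 10 mm high (its lowest 4 mm taper to 14 by 3 mm), a 6 mm round shank, a round collar 19 mm across from 24 to 30 mm above the tip, then the head from 30 to 70 mm.
- key_blue_head (a point): Centre of the head of the blue-headed key, the same shape as the red one, 64 mm from it in the other hole of the stand (which key is in which hole varies). It stays where it is.
- key_stand: Fixed light wooden block, 130 mm (its x) by 46 mm (y), 36 mm high, origin at the centre of its underside. Holes 24 by 10 mm lie at x = -32 and +32 mm; the keys stand in them with their x roughly along the block's x, the collars resting on the block's top, so a key must rise 24 mm to come clear.
- strongbox: Fixed green steel box, 150 mm (x) by 190 mm (y), 70 mm high, origin at the centre of its underside. On its top stands a dark steel lock case 60 by 84 mm, 38 mm high, with a thin red ring round the key slot; the slot is over the box's centre. A brass bolt on the case's -y side draws back 16 mm as the lock turns.
- lock_mouth (a point): Centre of the key slot's mouth in the case's flat top, 108 mm above the bench; z up, x along the slot: 22 mm (x) by 8 mm (y), through a fixed 10 mm plate, the turning cylinder below it. Two sticky sprung pins stand into the slot 5 mm down and resist with about 5 to 15 N until a push or small wiggles work the key past. Fully home the collar lies on the plate, the key's tip 24 mm below this point.
- lock (a joint): Turn of the lock's cylinder, rad: 0 in line with the slot, grows clockwise seen from above to a stop at 1.5 (a quarter turn). The key can turn once its tip is 20 mm deep; turned, it cannot be pulled out. A spring drives it back with 0.05 N m at the start, 0.17 N m at the stop. With the key's play the key itself turns about 1.6 rad to the stop.
- nail_jar: Jar with a blue lid, 67 mm wide, 86 mm high; origin at the centre of its underside. A bystander.
- tape_measure: Yellow and black pocket tape measure standing on edge, 38 by 84 mm, 70 mm high; origin at the centre of its underside. A bystander.
- screw_box: Open yellow box of screws, 70 by 105 mm, 39 mm high; origin at the centre of its underside. A bystander.

How it is judged:
On the way, in this order (a step that is already met when the one before it is completed fails the run):
1. the red-headed key is lifted out of the stand (height (world z) of key_red_tip above 0.04 m and contact force between the fingers and key_red above 0.5 N), for 0.1 s.
2. the red-headed key is pushed home in the lock, not yet turned (tip at least 20.5 mm below the mouth and within 4 mm of its axis, cylinder under 0.4 rad) (z of key_red_tip in the frame of lock_mouth below -0.0205 m and horizontal distance between key_red_tip and lock_mouth below 0.004 m and value of joint lock below 0.4 rad), for 0.1 s.
At the end, for the whole second after the job is handed in: Red key in the lock (tip over 20.5 mm deep, within 4 mm of the axis, upright within 0.2 rad), cylinder still and turned over 1.3 rad, fingers still pressing on the key (over 1 N); blue key moved under 12 mm; jar, tape measure and screw box under 30 mm (z of key_red_tip in the frame of lock_mouth below -0.0205 m and horizontal distance between key_red_tip and lock_mouth below 0.004 m and value of joint lock above 1.3 rad and velocity of joint lock below 0.2 rad/s and contact force between the fingers and key_red above 1 N and angle between key_red_tip's own z axis and vertical below 0.2 rad and distance of key_blue_head from where it was at the start of the episode below 0.012 m and distance of each of nail_jar, tape_measure, screw_box from where it was at the start of the episode below 0.03 m); the arm keeps its last pose, push and grip.
It fails at once if the blue-headed key is pulled out or knocked (moved over 12 mm) (distance of key_blue_head from where it was at the start of the episode above 0.012 m).
It fails at once if the nail jar is pushed away (moved over 30 mm) (distance of nail_jar from where it was at the start of the episode above 0.03 m).
It fails at once if the tape measure is pushed away (moved over 30 mm) (distance of tape_measure from where it was at the start of the episode above 0.03 m).
It fails at once if the screw box is pushed away (moved over 30 mm) (distance of screw_box from where it was at the start of the episode above 0.03 m).
It also fails if it takes over 54 s, if anything falls off the work surface, if the arm or the gripper's body presses on something with over 40 N, if the wrist force passes 120 N, or if a joint passes its speed limit or range.

## Working session

There is one attempt and no reset: what is moved stays moved. The work goes in short steps, Python scripts to look and compute and a tool call to move; the robot and the scene stay as the last step left them, time stands still between calls to the robot, and variables do not carry over. Pictures are saved under pics/ and viewed, at most 10 in all, crops included, and the job is handed in when it is done.

Besides the shell and the picture viewer there is one more tool, called after "Emit:" as name(argument=value, ...), one argument or row to a line, values as JSON. servo_tool: Moves the arm, as the interface text tells. Its arguments: {"type":"object","properties":{"motion":{"type":"array","items":{"type":"number","minimum":-1,"maximum":1}}},"required":["motion"]}

```bash
mkdir -p pics; cat > h.py <<'E'
import numpy as np, cv2
from plant import manip, eyes, job_done, models
def cloud(name, depth):
    p=eyes.camera_params(name); f=240/np.tan(np.radians(p["fov_y"])/2)
    v,u=np.mgrid[:480,:640]
    c=np.stack([(u-p["cx"])/f*depth,-(v-p["cy"])/f*depth,-depth,np.ones_like(depth)],-1)
    return (c@np.array(p["pose"]).T)[...,:3]
def save(n,im): cv2.imwrite(n,cv2.cvtColor(im,cv2.COLOR_RGB2BGR))
E
python3 - <<'E'
from h import *
print(manip.state()); 
for n in("side","top"):
    im,d=eyes.grab_frame(n); save(f"pics/{n}0.png",im); np.savez(f"{n}0.npz",im=im,d=d)
    p=eyes.camera_params(n); print(n,p)
    P=cloud(n,d)
    for l in("key_red_head","key_blue_head","key_stand","strongbox","nail_jar","tape_measure","screw_box"):
        for r in models.regions_of(n,l)[:2]:
            m=r["mask"]&(d>0); q=P[m]
            if len(q): print(n,l,round(r["p"],2),r["pixel"],m.sum(),np.median(q,0).round(3),np.percentile(q,2,axis=0).round(3),np.percentile(q,98,axis=0).round(3))
E
```

```text
{'time': 0.0, 'joint_pos': array([-1.39700542e+00,  5.33465899e-02,  1.61428257e+00, -5.26366899e-05,
        1.47599302e+00, -1.18963775e-01]), 'joint_vel': array([-0.00086273,  0.00065057,  0.00065601, -0.00113596, -0.00094633,
        0.00031627]), 'joint_efforts': array([-7.44645058e-04, -3.93681514e+01, -3.70180035e+01, -1.38186451e-04,
        7.00630015e-03, -5.98012520e-06]), 'tool_pos': array([ 0.1802696 , -0.59779256,  0.23007621]), 'tool_rot': array([-1.01366748e-03,  9.89305075e-01,  1.45857597e-01, -5.40026740e-05]), 'contact_force': array([ 0.57700765, -0.12871968,  0.12792009]), 'ft_torque': array([-0.05339197, -0.01219353,  0.02426704]), 'grasp_force': 0.0, 'gripper_width': 0.9994686873918841}
side {'fov_y': 56.28657823870925, 'cx': 320.31472097111595, 'cy': 238.92198891218737, 'pose': array([[ 0.99683715,  0.04858404, -0.06289101,  0.46436238],
       [-0.07865535,  0.49003979, -0.8681442 , -0.69321144],
       [-0.01135885,  0.8703451 ,  0.49231126,  0.54702967],
       [ 0.        ,  0.        ,  0.        ,  1.        ]])}
side key_red_head 0.82 [357.3, 322.8] 380
[... 1082 characters left out ...]
       [ 7.11189482e-04,  1.72296472e-01,  9.85044882e-01,
         9.77723056e-01],
       [ 0.00000000e+00,  0.00000000e+00,  0.00000000e+00,
         1.00000000e+00]])}
top key_red_head 0.61 [437.2, 242.5] 204 [ 0.562 -0.116  0.077] [ 0.549 -0.124  0.036] [ 0.578 -0.111  0.083]
top key_blue_head 0.73 [434.5, 276.0] 186 [ 0.499 -0.107  0.078] [ 0.485 -0.115  0.04 ] [ 0.513 -0.103  0.084]
top key_stand 0.97 [423.4, 263.6] 1829 [ 0.529 -0.108  0.035] [ 0.467 -0.143  0.001] [ 0.594 -0.086  0.039]
top nail_jar 0.59 [191.7, 347.5] 1563 [0.386 0.291 0.085] [0.357 0.265 0.014] [0.415 0.326 0.089]
top tape_measure 0.98 [312.7, 352.2] 1068 [0.375 0.095 0.062] [0.356 0.053 0.002] [0.394 0.131 0.07 ]
```

View pics/top0.png

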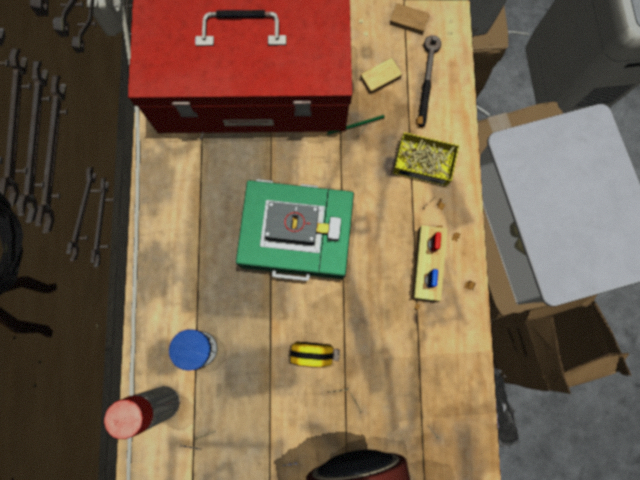

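View pics/side0.png

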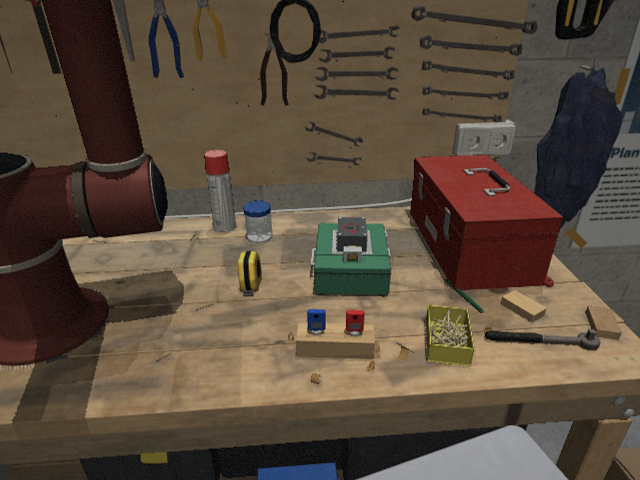

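```bash
python3 - <<'E'
from h import *
def rect(q,t):
    r=cv2.minAreaRect((q[:,:2]*1000).astype(np.float32)); print(t,len(q),np.round(r[0],1),np.round(r[1],1),round(r[2],1))
for n in("side","top"):
    z=np.load(n+"0.npz"); im=z["im"].astype(int); d=z["d"]; P=cloud(n,d); ok=d>0
    R,G,B=im[...,0],im[...,1],im[...,2]
    reg=(P[...,0]>.42)&(P[...,0]<.65)&(P[...,1]<-.05)&(P[...,1]>-.2)&ok
    for nm,m in(("red",(R>G+50)&(R>B+50)),("blue",(B>R+30))):
        k=reg&m&(P[...,2]>.045); print(n,nm,k.sum(),P[k].min(0).round(4),P[k].max(0).round(4))
        k&=(P[...,2]>.074); 
        if k.sum()>5: rect(P[k],n+nm+"top"); print(P[k].mean(0))
    k=reg&(abs(P[...,2]-.036)<.004)
    rect(P[k],n+" stand"); print(np.median(P[k],0))
    # strongbox
    k=ok&(P[...,0]>.3)&(abs(P[...,2]-.108)<.004)&(P[...,1]>-.1)
    if k.sum()>20: rect(P[k],n+" case"); print(np.median(P[k],0))
    kr=ok&(R>G+50)&(R>B+50)&(P[...,2]>.1)
    if kr.sum()>5: rect(P[kr],n+" ring"); v,u=np.nonzero(kr); print(u.mean(),v.mean(),np.median(P[kr],0))
    k=ok&(abs(P[...,2]-.07)<.004)&(G>R+15)&(G>B+5)
    if k.sum()>20: rect(P[k],n+" box")
E
```

```text
side red 275 [ 0.5463 -0.1261  0.045 ] [ 0.5745 -0.1136  0.0842]
sideredtop 121 [ 560.4 -119.5] [ 9.7 27.9] 81.9
[ 0.56026531 -0.1208769   0.08019744]
side blue 271 [ 0.4831 -0.1181  0.0452] [ 0.511  -0.1054  0.0846]
sidebluetop 116 [ 497.  -111.1] [11.3 27.9] 89.4
[ 0.49745276 -0.11263443  0.0801974 ]
side stand 1250 [ 529.6 -114.4] [ 49.8 129.9] 82.7
[ 0.52992264 -0.1228217   0.0368272 ]
side case 2036 [884.2 242.6] [1158.7  434.6] 1.9
[0.68890477 0.16930099 0.10868749]
side ring 5891 [621.3 206.1] [710.3 364.5] 0.4
460.2918010524529 188.4308266847734 [0.86469803 0.16910217 0.16151993]
side box 1971 [588.6 120.4] [188.  149.3] 82.7
top red 123 [ 0.5486 -0.1246  0.066 ] [ 0.5775 -0.1124  0.0847]
topredtop 106 [ 563.  -118.8] [10.3 29. ] 82.4
[ 0.56258503 -0.1181777   0.08025424]
top blue 116 [ 0.4849 -0.1146  0.0614] [ 0.5129 -0.1042  0.0849]
topbluetop 94 [ 499.3 -109.4] [ 8.9 27.3] 84.0
[ 0.49936009 -0.10924913  0.08083408]
top stand 1482 [ 532.  -114.7] [ 46.9 130.5] 82.7
[ 0.53086271 -0.11081676  0.03554225]
top case 2934 [617.9 233.4] [407.1 635.5] 89.9
[0.59841668 0.1508174  0.10781248]
top ring 21558 [597.4 197.9] [734.4 383.3] 0.5
234.81978847759532 70.7087856016328 [0.86217481 0.21972669 0.16028894]
top box 6051 [590.9 123.9] [188.9 149.3] 83.0
```

The views agree: red key is at px (436,241) in the top view, blue at (433,278), and the lock ring at about (294,223). I'll refine the lock next.

```bash
python3 - <<'E'
from h import *
def rect(q,t):
    r=cv2.minAreaRect((q[:,:2]*1000).astype(np.float32)); print(t,len(q),np.round(r[0],1),np.round(r[1],1),round(r[2],1))
cr=[]
for n in("side","top"):
    z=np.load(n+"0.npz"); im=z["im"].astype(int); d=z["d"]; P=cloud(n,d); ok=d>0
    R,G,B=im[...,0],im[...,1],im[...,2]
    box=ok&(abs(P[...,0]-.59)<.07)&(abs(P[...,1]-.122)<.07)
    k=box&(abs(P[...,2]-.108)<.005); rect(P[k],n+" case"); print(np.median(P[k],0))
    kr=box&(R>G+35)&(R>B+35)&(P[...,2]>.095)
    v,u=np.nonzero(kr); rect(P[kr],n+" ring"); print(u.mean(),v.mean(),(P[kr].min(0)+P[kr].max(0))/2)
    u0,v0=(294,223) if n=="top" else (351,232)
    c=cv2.resize(z["im"][v0-22:v0+22,u0-28:u0+28],None,fx=9,fy=9,interpolation=cv2.INTER_CUBIC); cr.append(c)
save("pics/lock.png",np.vstack(cr)[:, :] if 0 else cv2.resize(np.hstack(cr),(800,314)))
E
```

```text
side case 607 [590.6 127.5] [85.8 58.8] 83.5
[0.5894723  0.12155694 0.10908563]
side ring 38 [589.2 122.7] [35.3 36.6] 37.1
351.10526315789474 227.42105263157896 [0.58886317 0.11871377 0.10954956]
top case 1767 [592.1 128.5] [84.1 61. ] 83.0
[0.59169186 0.12942781 0.10774346]
top ring 117 [591.5 123.6] [34.2 36.1] 33.9
295.03418803418805 221.60683760683762 [0.59094143 0.120329   0.10777225]
```

View pics/lock.png

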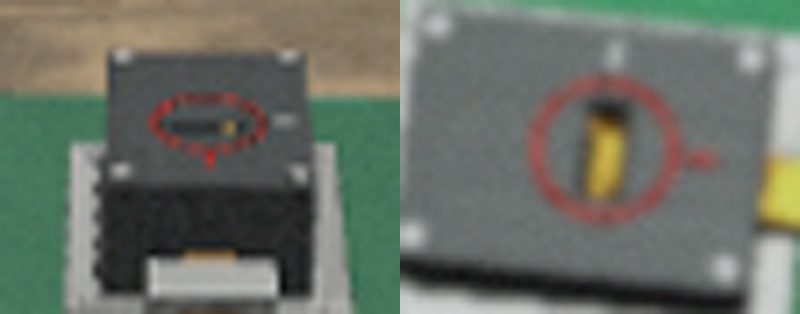

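The red ring is centred on the slot, and the slot runs along the box's x (yaw about -7°). Joint 6 needs room for the quarter turn, so I'll grasp with tool x at a yaw of about 172.5°.

```bash
cat >> h.py <<'E'
def pose():
    s=manip.state(); w,x,y,z=s["tool_rot"]
    return np.array(s["tool_pos"]), np.arctan2(2*(x*y+w*z),1-2*(y*y+z*z))
def plan(target,yawdeg,n=1,p=None,yaw=None):
    if p is None: p,yaw=pose()
    dy=np.radians(yawdeg)-yaw; D=(np.array(target)-p)/n
    for i in range(n):
        a=yaw+dy*i/n; c,s=np.cos(a),np.sin(a)
        print(np.round(np.array([D[0]*c+D[1]*s, D[0]*s-D[1]*c,-D[2]])/.12,3), "turn",np.round(-np.degrees(dy/n)/45,3))
E
python3 - <<'E'
from h import *
print(pose()); plan([.562,-.119,.20],172.5,6)
for n in("side","top"):
    z=np.load(n+"0.npz"); im=z["im"].astype(int); d=z["d"]; P=cloud(n,d)
    R,G,B=im[...,0],im[...,1],im[...,2]
    kr=(d>0)&(np.hypot(P[...,0]-.59,P[...,1]-.123)<.021)&(R>G+35)&(R>B+35)&(P[...,2]>.095)
    q=P[kr][:,:2]*1000; 
    from scipy.optimize import least_squares
    r=least_squares(lambda t:np.hypot(*(q-t[:2]).T)-t[2],[590,123,16],loss="soft_l1"); print(n,r.x)
E
```

```text
(array([ 0.18039195, -0.5983929 ,  0.23132898]), np.float64(0.29279749584052306))
[ 0.7   -0.485  0.044] turn -0.577
[ 0.841 -0.129  0.044] turn -0.577
[0.813 0.252 0.044] turn -0.577
[0.621 0.582 0.044] turn -0.577
[0.303 0.795 0.044] turn -0.577
[-0.075  0.848  0.044] turn -0.577
side [588.91403669 123.31164871  16.26363955]
top [590.78459441 124.09204269  15.95417462]
```

Emit:
servo_tool(
  motion=[1, 0.7, -0.485, 0.044, -0.577, 1, 0.7, -0.485, 0.044, -0.577, 1, 0.7, -0.485, 0.044, -0.577],
)

```text
time: 1.18
tool_pos: [0.2456, -0.5164, 0.2259]
tool_rot: [-0.0, 0.93, 0.367, 0.0]
contact_force: [-0.4, -0.9, -0.4]
gripper_width: 1.002
grasp_force: 0.0
```

Emit:
servo_tool(
  motion=[1, 0.841, -0.129, 0.044, -0.577, 1, 0.841, -0.129, 0.044, -0.577, 1, 0.841, -0.129, 0.044, -0.577],
)

```text
time: 1.55
tool_pos: [0.3091, -0.4365, 0.2206]
tool_rot: [-0.0, 0.824, 0.567, 0.0]
contact_force: [0.2, -0.4, 0.5]
gripper_width: 1.005
grasp_force: 0.0
```

Emit:
servo_tool(
  motion=[1, 0.813, 0.252, 0.044, -0.577, 1, 0.813, 0.252, 0.044, -0.577, 1, 0.813, 0.252, 0.044, -0.577],
)

```text
time: 1.92
tool_pos: [0.3725, -0.3566, 0.2153]
tool_rot: [-0.0, 0.675, 0.738, 0.0]
contact_force: [-0.2, -0.5, 0.3]
gripper_width: 1.002
grasp_force: 0.0
```

Emit:
servo_tool(
  motion=[1, 0.621, 0.582, 0.044, -0.577, 1, 0.621, 0.582, 0.044, -0.577, 1, 0.621, 0.582, 0.044, -0.577],
)

```text
time: 2.3
tool_pos: [0.436, -0.2766, 0.2101]
tool_rot: [-0.0, 0.492, 0.871, 0.0]
contact_force: [0.1, -0.0, 0.1]
gripper_width: 0.998
grasp_force: 0.0
```

Emit:
servo_tool(
  motion=[1, 0.303, 0.795, 0.044, -0.577, 1, 0.303, 0.795, 0.044, -0.577, 1, 0.303, 0.795, 0.044, -0.577],
)

```text
time: 2.68
tool_pos: [0.4994, -0.1967, 0.2047]
tool_rot: [-0.0, 0.284, 0.959, 0.0]
contact_force: [-0.3, 0.8, 0.1]
gripper_width: 0.996
grasp_force: 0.0
```

Emit:
servo_tool(
  motion=[1, -0.075, 0.848, 0.044, -0.577, 1, -0.075, 0.848, 0.044, -0.577, 1, -0.075, 0.848, 0.044, -0.577, 1, -0.075, 0.848, 0.044, -0.577],
)

```text
time: 3.18
tool_pos: [0.562, -0.1183, 0.1996]
tool_rot: [-0.0, 0.065, 0.998, -0.0]
contact_force: [0.0, -0.7, -0.7]
gripper_width: 0.999
grasp_force: 0.0
```

```bash
python3 - <<'E'
from h import *
p,y=pose(); print(p,np.degrees(y)); plan([.562,-.119,.08],172.5)
im,d=eyes.grab_frame("side"); save("pics/side1.png",im[150:400,200:520])
E
```

```text
[ 0.56203312 -0.11834426  0.19957691] 172.5611604695106
[-0.    -0.005  0.996] turn 0.001
```

View pics/side1.png

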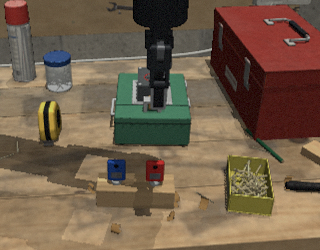

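The gripper is above and in line with the red key (crop px 156,170), and the blue key sits clear to its left. Descending.

Emit:
servo_tool(
  motion=[1, 0, -0.005, 0.5, 0, 1, 0, -0.005, 0.9, 0, 1, 0, -0.005, 0.9, 0, 1, 0, -0.005, 0.9, 0],
)

```text
time: 3.72
tool_pos: [0.5629, -0.1201, 0.0938]
tool_rot: [0.001, 0.065, 0.998, -0.0]
contact_force: [0.1, -0.1, 0.5]
gripper_width: 0.997
grasp_force: 0.0
```

Emit:
servo_tool(
  motion=[1, 0, 0, 0.2, 0, 1, 0, 0, 0.405, 0, 1, 0, 0, 0.405, 0, 1, 0, 0, 0.405, 0],
)

```text
time: 4.22
tool_pos: [0.5637, -0.1201, 0.0459]
tool_rot: [0.002, 0.065, 0.998, -0.001]
contact_force: [0.6, 0.4, -0.4]
gripper_width: 1.002
grasp_force: 0.0
```

Emit:
servo_tool(
  motion=[-1, 0, 0, 0, 0, -1, 0, 0, 0, 0, -1, 0, 0, 0, 0, -1, 0, 0, 0, 0, -1, 0, 0, 0, 0],
)

```text
time: 4.85
tool_pos: [0.5619, -0.1194, 0.0432]
tool_rot: [0.0, 0.065, 0.998, -0.0]
contact_force: [0.4, 0.0, 1.1]
gripper_width: 0.109
grasp_force: 58.4
```

Emit:
servo_tool(
  motion=[-1, 0, 0, 0, 0, -1, 0, 0, 0, 0, -1, 0, 0, 0, 0, -1, 0, 0, 0, 0],
)

```text
time: 5.35
tool_pos: [0.5619, -0.1194, 0.0431]
tool_rot: [0.0, 0.065, 0.998, -0.0]
contact_force: [-0.7, 0.0, 2.1]
gripper_width: 0.109
grasp_force: 58.4
```

Emit:
servo_tool(
  motion=[-1, 0, 0, -0.15, 0, -1, 0, 0, -0.3, 0, -1, 0, 0, -0.6, 0, -1, 0, 0, -1, 0, -1, 0, 0, -1, 0],
)

```text
time: 5.98
tool_pos: [0.5652, -0.1205, 0.1703]
tool_rot: [0.006, 0.065, 0.998, -0.002]
contact_force: [0.4, -0.0, -0.8]
gripper_width: 0.11
grasp_force: 58.4
```

Emit:
servo_tool(
  motion=[-1, 0, 0, -0.2, 0, -1, 0, 0, -0.2, 0, -1, 0, 0, -0.2, 0],
)

```text
time: 6.35
tool_pos: [0.5613, -0.1192, 0.186]
tool_rot: [-0.001, 0.065, 0.998, 0.0]
contact_force: [0.6, -0.2, -0.5]
gripper_width: 0.109
grasp_force: 58.4
```

```bash
python3 - <<'E'
from h import *
p,y=pose(); print(p,np.degrees(y)); plan([.590,.1235,p[2]],172.6,3)
im,d=eyes.grab_frame("side"); P=cloud("side",d)
c=im.astype(int); R,G,B=c[...,0],c[...,1],c[...,2]
k=(d>0)&(R>G+50)&(R>B+50)&(abs(P[...,0]-.562)<.05)&(abs(P[...,1]+.12)<.05); v,u=np.nonzero(k); print(k.sum(),P[k].min(0),P[k].max(0),u.mean(),v.mean())
u0,v0=int(u.mean()),int(v.mean())
save("pics/side2.png",cv2.resize(im[v0-60:v0+60,u0-70:u0+70],None,fx=4,fy=4))
E
```

```text
[ 0.56125491 -0.11919916  0.1860386 ] 172.56375446493178
[ 0.008  0.679 -0.   ] turn -0.0
[ 0.008  0.679 -0.   ] turn -0.0
[ 0.008  0.679 -0.   ] turn -0.0
49 [ 0.53810757 -0.1694095   0.18740692] [ 0.57434005 -0.10570479  0.50969556] 358.0204081632653 236.16326530612244
```

View pics/side2.png

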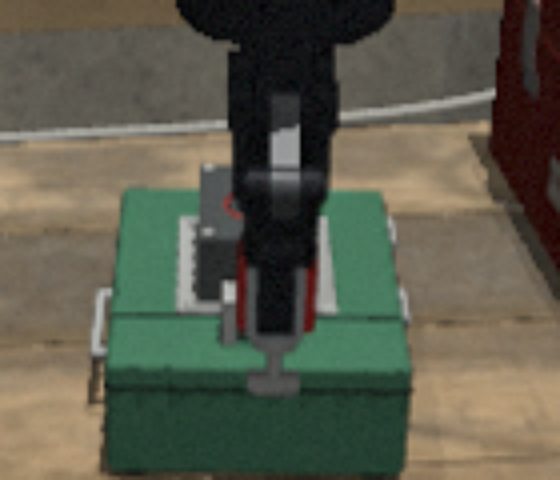

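The key is held upright and centred in the fingers: head at crop px 238–316, bit at 247–300. Moving over the lock.

Emit:
servo_tool(
  motion=[-1, 0.008, 0.3, 0, 0, -1, 0.008, 0.68, 0, 0, -1, 0.008, 0.68, 0, 0],
)

```text
time: 6.78
tool_pos: [0.5707, -0.036, 0.1855]
tool_rot: [-0.001, 0.063, 0.998, 0.0]
contact_force: [-0.2, -0.5, -0.8]
gripper_width: 0.111
grasp_force: 58.6
```

Emit:
servo_tool(
  motion=[-1, 0.008, 0.4, 0, 0, -1, 0.008, 0.68, 0, 0, -1, 0.008, 0.68, 0, 0],
)

```text
time: 7.15
tool_pos: [0.5806, 0.0437, 0.1859]
tool_rot: [-0.001, 0.064, 0.998, -0.0]
contact_force: [-0.3, 0.3, -1.0]
gripper_width: 0.103
grasp_force: 58.8
```

Emit:
servo_tool(
  motion=[-1, 0.008, 0.4, 0, 0, -1, 0.008, 0.68, 0, 0, -1, 0.008, 0.68, 0, 0, -1, 0.008, 0.68, 0, 0],
)

```text
time: 7.65
tool_pos: [0.5905, 0.1222, 0.1864]
tool_rot: [-0.0, 0.065, 0.998, -0.001]
contact_force: [0.8, -0.3, 0.1]
gripper_width: 0.11
grasp_force: 58.9
```

```bash
python3 - <<'E'
from h import *
p,y=pose(); print(p,np.degrees(y)); plan([.590,.1235,.146],172.8,1)
E
```

```text
[0.59047563 0.12223801 0.18642905] 172.50643246301053
[0.005 0.01  0.337] turn -0.007
```

Emit:
servo_tool(
  motion=[-1, 0.005, 0.01, 0.2, 0, -1, 0.005, 0.01, 0.32, 0, -1, 0.005, 0.01, 0.32, 0, -1, 0.005, 0.01, 0.32, 0],
)

```text
time: 8.15
tool_pos: [0.5906, 0.1246, 0.1492]
tool_rot: [0.0, 0.065, 0.998, -0.0]
contact_force: [-0.4, -0.4, 0.2]
gripper_width: 0.11
grasp_force: 58.9
```

```bash
python3 - <<'E'
from h import *
p,y=pose(); print(p,np.degrees(y)); plan([.590,.1235,p[2]],172.8,1)
im,d=eyes.grab_frame("side"); np.savez("side3.npz",im=im,d=d); print(manip.state()["contact_force"],manip.state()["time"])
a=cv2.resize(im[190:250,320:390],None,fx=8,fy=8,interpolation=cv2.INTER_CUBIC)
save("pics/side3.png",a)
E
```

```text
[0.59055631 0.12455581 0.14923424] 172.53371662323366
[ 0.003 -0.009 -0.   ] turn -0.006
[ 0.13049642 -0.47819128  0.5270823 ] 8.2
```

View pics/side3.png

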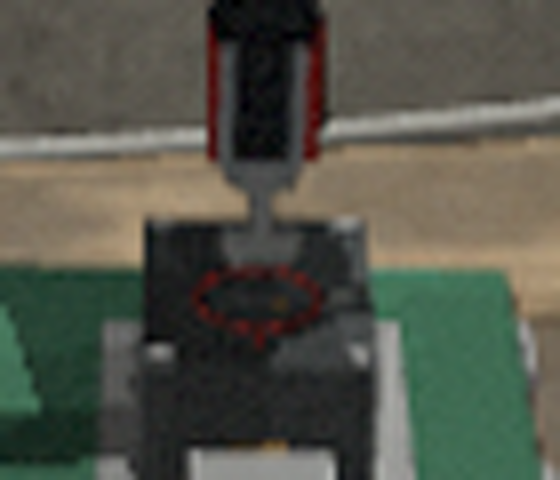

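Tip is at crop px (261,268) and the ring centre at (259,299). I'll back-project both at their known heights.

```bash
python3 - <<'E'
from h import *
p=eyes.camera_params("side"); f=240/np.tan(np.radians(p["fov_y"])/2); T=np.array(p["pose"])
def bp(u,v,z):
    r=T[:3,:3]@np.array([(u-p["cx"])/f,-(v-p["cy"])/f,-1]); o=T[:3,3]; return (o+r*(z-o[2])/r[2])*1000
g=lambda a,b:(320+(a+.5)/8-.5,190+(b+.5)/8-.5)
print("tip front edge",bp(*g(261,268),.1182),"ring",bp(*g(259,299),.108))
z=np.load("side3.npz"); P=cloud("side",z["d"])*1000
for v in range(205,226): print(v, z["im"][v,352], P[v,352].round(1))
E
```

```text
tip front edge [589.96642018 122.87078011 118.2       ] ring [589.98742818 125.01307105 108.        ]
205 [19 20 22] [587.2 113.7 163.8]
206 [15 14 19] [586.1 106.1 165.2]
207 [24 27 22] [586.3 107.1 162.5]
208 [16 11 17] [586.1 105.7 161. ]
209 [20 22 26] [586.4 107.1 158.1]
210 [59 59 61] [587.8 115.7 151.7]
211 [78 79 78] [587.2 111.8 151.4]
212 [76 74 76] [587.6 113.8 148.1]
213 [78 77 76] [587.7 114.4 145.6]
214 [77 80 79] [588.7 120.3 140.4]
215 [75 76 78] [588.8 120.5 138. ]
216 [80 82 80] [589.1 122.4 134.8]
217 [80 81 80] [589.1 121.9 132.7]
218 [78 79 80] [588.9 120.4 131.2]
219 [79 82 79] [589.3 122.5 127.8]
220 [77 79 76] [589.5 123.2 125.2]
221 [79 79 77] [589.2 121.5 123.7]
222 [60 66 61] [589.5 122.6 120.8]
223 [63 39 38] [591.8 137.7 110.6]
224 [50 25 28] [591.7 136.1 109. ]
225 [25 27 29] [591.  131.6 109.1]
```

Aligned within about 1 mm. Lowering gently into the slot.

Emit:
servo_tool(
  motion=[-1, 0, 0, 0.04, 0, -1, 0, 0, 0.08, 0, -1, 0, 0, 0.11, 0, -1, 0, 0, 0.11, 0],
)

```text
time: 8.7
tool_pos: [0.5898, 0.1249, 0.1348]
tool_rot: [-0.001, 0.065, 0.998, -0.0]
contact_force: [0.2, -1.0, 0.4]
gripper_width: 0.112
grasp_force: 58.9
```

Emit:
servo_tool(
  motion=[-1, 0, 0, 0.03, 0, -1, 0, 0, 0.05, 0, -1, 0, 0, 0.05, 0],
)

```text
time: 9.07
tool_pos: [0.591, 0.1247, 0.1309]
tool_rot: [0.001, 0.065, 0.998, -0.0]
contact_force: [-0.9, -1.8, 5.0]
gripper_width: 0.108
grasp_force: 59.6
```

Emit:
servo_tool(
  motion=[-1, 0, 0.004, 0.03, 0.06, -1, 0, 0.004, 0.05, -0.06, -1, 0, 0.004, 0.06, 0.06, -1, 0, 0.004, 0.07, 0, -1, 0, 0.004, 0.07, 0],
)

```text
time: 9.7
tool_pos: [0.5899, 0.1256, 0.1205]
tool_rot: [-0.0, 0.065, 0.998, 0.0]
contact_force: [-0.5, -0.8, -0.4]
gripper_width: 0.109
grasp_force: 58.9
```

Emit:
servo_tool(
  motion=[-1, 0, 0, 0.03, 0.04, -1, 0, 0, 0.045, -0.04, -1, 0, 0, 0.055, 0, -1, 0, 0, 0.06, 0, -1, 0, 0, 0.06, 0],
)

```text
time: 10.32
tool_pos: [0.5904, 0.1255, 0.1151]
tool_rot: [0.0, 0.066, 0.998, -0.0]
contact_force: [-3.6, -1.1, 5.9]
gripper_width: 0.104
grasp_force: 60.0
```

Emit:
servo_tool(
  motion=[-1, 0, 0, 0.01, 0, -1, 0, 0, 0.015, 0, -1, 0, 0, 0.015, 0, -1, 0, 0, 0.015, 0],
)

```text
time: 10.82
tool_pos: [0.5905, 0.1256, 0.1151]
tool_rot: [-0.0, 0.066, 0.998, -0.0]
contact_force: [-8.2, -1.5, 13.6]
gripper_width: 0.11
grasp_force: 61.2
```

```bash
python3 - <<'E'
from h import *
s=manip.state(); print(pose(),s["contact_force"],s["ft_torque"],s["joint_pos"])
im,d=eyes.grab_frame("side"); 
save("pics/side4.png",cv2.resize(im[190:250,320:390],None,fx=8,fy=8,interpolation=cv2.INTER_CUBIC))
E
```

```text
(array([0.59046953, 0.12555222, 0.1150934 ]), np.float64(3.0089573558161367)) [-8.24145902 -1.48023669 13.59476393] [-0.31258239  1.35542312  0.02763392] [ 8.63680915e-02  1.00509117e-01  1.76306870e+00 -1.87252999e-04
  1.27805461e+00 -1.35173890e+00]
```

View pics/side4.png

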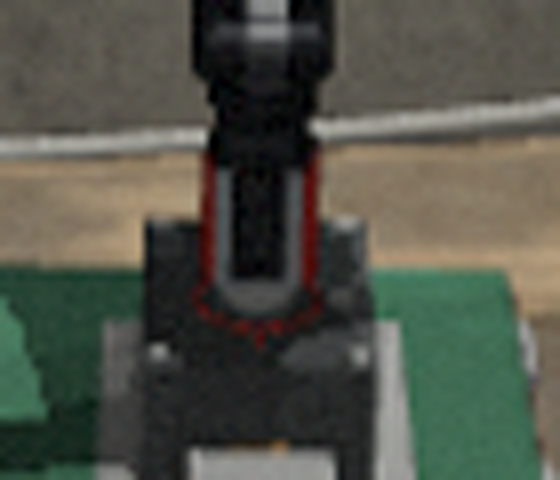

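The collar is down on the plate, inside the ring. Now the clockwise turn (positive tool z), easing off the side force.

Emit:
servo_tool(
  motion=[-1, 0.005, 0, 0, 0.15, -1, 0.005, 0, 0, 0.3, -1, 0.005, 0, 0, 0.45, -1, 0.005, 0, 0, 0.6, -1, 0.005, 0, 0, 0.6],
)

```text
time: 11.5
tool_pos: [0.5906, 0.125, 0.1151]
tool_rot: [0.001, 0.298, 0.955, -0.0]
contact_force: [-5.3, -3.0, 11.1]
gripper_width: 0.114
grasp_force: 60.8
```

Emit:
servo_tool(
  motion=[-1, 0, 0, 0, 0.15, -1, 0, 0, 0, 0.3, -1, 0, 0, 0, 0.45, -1, 0, 0, 0, 0.6, -1, 0, 0, 0, 0.7],
)

```text
time: 12.12
tool_pos: [0.5908, 0.1252, 0.1151]
tool_rot: [0.001, 0.546, 0.838, 0.0]
contact_force: [-4.9, -2.6, 11.0]
gripper_width: 0.108
grasp_force: 60.8
```

Emit:
servo_tool(
  motion=[-1, 0, 0, 0, 0.15, -1, 0, 0, 0, 0.3, -1, 0, 0, 0, 0.45, -1, 0, 0, 0, 0.6, -1, 0, 0, 0, 0.6],
)

```text
time: 12.75
tool_pos: [0.5909, 0.1252, 0.1151]
tool_rot: [0.001, 0.726, 0.688, 0.001]
contact_force: [-4.9, -1.4, 10.7]
gripper_width: 0.106
grasp_force: 60.6
```

```bash
python3 - <<'E'
from h import *
s=manip.state(); p,y=pose(); print(p,np.degrees(y),172.4-np.degrees(y),s["contact_force"],s["ft_torque"],s["joint_pos"][5])
E
```

```text
[0.59094948 0.12522647 0.11505544] 86.87633871482281 85.5236612851772 [-4.89171358 -1.4332279  10.70665295] [-0.52256906  0.67838381  0.06584961] 0.14113328372719913
```

Emit:
servo_tool(
  motion=[-1, 0, 0, 0, 0.1, -1, 0, 0, 0, 0.18, -1, 0, 0, 0, 0.24, -1, 0, 0, 0, 0.24, -1, 0, 0, 0, 0.24],
)

```text
time: 13.38
tool_pos: [0.591, 0.1252, 0.1151]
tool_rot: [0.001, 0.787, 0.617, 0.001]
contact_force: [-3.8, -3.1, 11.5]
gripper_width: 0.113
grasp_force: 60.6
```

```bash
python3 - <<'E'
from h import *
s=manip.state(); p,y=pose(); print(p,np.degrees(y),172.4-np.degrees(y),s["contact_force"],s["ft_torque"],s["joint_pos"][5])
t,d=eyes.grab_frame("top"); im,d=eyes.grab_frame("side")
a=cv2.resize(im[190:270,310:400],(540,480),interpolation=cv2.INTER_CUBIC)
save("pics/end.png",a)
E
```

```text
[0.5910272  0.12521415 0.11508   ] 76.14351563755734 96.25648436244266 [-3.78639153 -3.06140313 11.47113501] [-0.45928088  0.66330886  0.30898632] 0.32849814657194476
```

View pics/end.png

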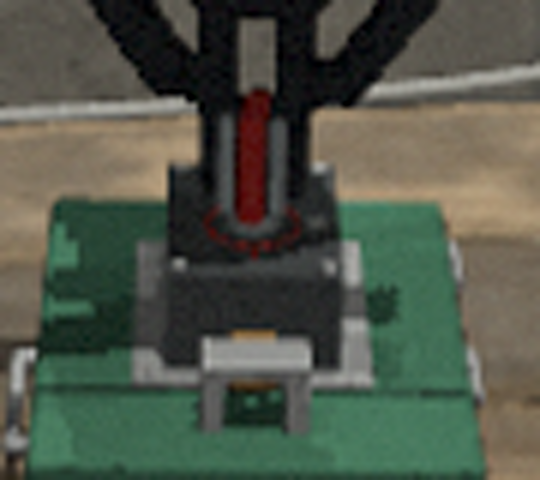

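```bash
python3 - <<'E'
from h import *
o=np.load("side0.npz")["im"]; n,d=eyes.grab_frame("side")
ot=np.load("top0.npz")["im"]; t,d=eyes.grab_frame("top")
f=lambda im,a,b,c,e:cv2.resize(im[b:e,a:c],(390,270),interpolation=cv2.INTER_CUBIC)
save("pics/bolt.png",np.vstack([np.hstack([f(o,330,235,375,266),f(n,330,235,375,266)]),np.hstack([f(ot,280,205,345,250),f(t,280,205,345,250)])]))
E
```

```text
(no output)
```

View pics/bolt.png

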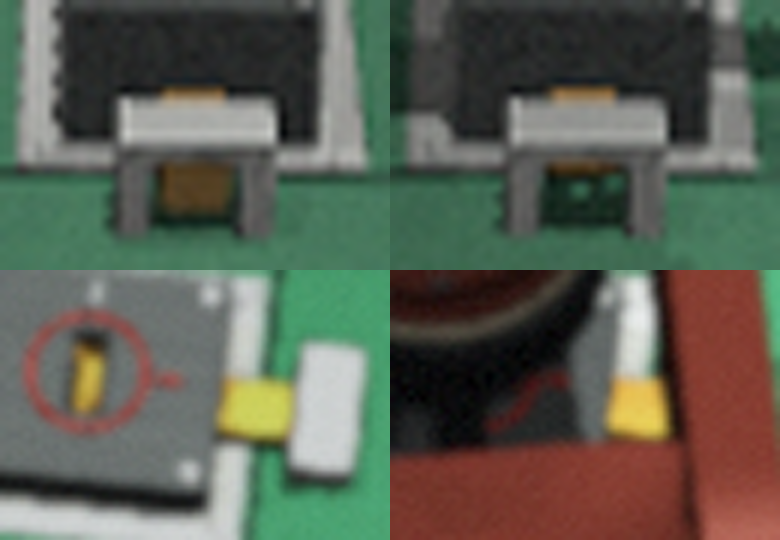

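The bolt has drawn back out of the keeper: it shows at px (195,190) before the turn and is gone from (585,190) after. The torque has also jumped, which matches the stop. Handing in.

```bash
python3 -c "
from h import *
print(job_done())"
```

```text
the job is handed in; nothing more can be done
None
```

I handed the job in with the red key fully home, turned clockwise to its stop and still gripped. The camera shows the bolt drawn back, the blue key and bystanders were not touched, and no verdict was returned.

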